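Pack the small driver into the lower tier of the kit case

ROBOT

A 6-joint arm with a two-finger parallel gripper is mounted at the origin on a cart in front of the work surface, level with it; the furniture and walls round the work are solid. World frame = base frame: x ahead of the robot, y to its left, z up, the work surface at z = 0. Lengths are in m, angles in rad, forces in N, time in s.
With the tool pointing down it reaches from about 0.35 to 0.975 m from the base axis. Payload 4.9 kg.
Tool frame: the origin (TCP) lies midway between the tips of the shut fingers; the grasp point (between the pads) lies 19 mm behind it; z points along the fingers, y is the line along which they close (so a half turn about z gives the same grasp; the last joint's range is limited). The gripper opens to 85 mm and grips with 20 to 120 N. Pads are 22 mm wide; open, the fingers measure 114 mm over their backs; the gripper's body (76 mm by 85 mm) begins 54 mm behind the grasp point. The pads swing forward as they close: fully open they stand 13 mm farther back than shut.
Start: joints at [1.14, 0.053, 1.613, -0, 1.476, -0.119], TCP at [0.192, 0.595, 0.231] pointing down, gripper open.
Joint ranges: [-3.01, 3.01], [-1.01, 2.22], [0.06, 2.58], [-1.02, 4.17], [0.09, 2.62], [-3.14, 3.14]. Speed limits (rad/s): [2.57, 2.57, 3.14, 3.14, 3.14, 3.14].

INTERFACE

Orientations are given as a unit quaternion [w, x, y, z].
In Python, from plant import manip gives the robot as it stands.
- The arm moves only by the tool shift_gripper, called after "Request:" as name(argument=value, ...), one argument or row to a line, values as JSON. Schema: {"type":"object","properties":{"rows":{"type":"array","items":{"type":"object","properties":{"finger_gap":{"type":"number"},"tx":{"type":"number"},"ty":{"type":"number"},"tz":{"type":"number"},"rx":{"type":"number"},"ry":{"type":"number"},"rz":{"type":"number"}},"additionalProperties":false,"required":["finger_gap"]},"minItems":1,"maxItems":5},"only":{"type":"string"},"quiet":{"type":"boolean"},"lines":{"type":"string"}},"required":["rows"],"additionalProperties":false}. rows is a list of rows, 1 to 5 of them, each an object with the fields finger_gap (the opening from 0.0 (shut) to 1.0 (fully open)), tx, ty, tz (the shift in m), rx, ry, rz (a rotation vector in rad); a field left out counts as zero (the opening has to be given); each row shifts and turns the commanded pose from where the row before left it, along the tool's axes as they then stand; what a row does not reach is not made up. A row lasts 1/8 s, in which the tool goes at most 0.0625 m and 0.188 rad, less where a joint would pass 70% of its speed; a pose out of reach is approached as far as the arm can. The fingers move at their own pace and stop on an object; the grip force is fixed at half the most. Time passes only in rows, so rows that do not move let the fingers close. The tool returns the time, the measured TCP pose, the force, the opening and the grip force at its end. only (a regular expression) keeps the lines of the reply that match it, lines (a string "A,B") keeps lines A to B, and quiet returns only ok. Input that does not fit is refused with a message, and nothing moves.
- manip.state(): the state, without advancing time (a new reading comes with each control period).
- manip.grab_frame(name): name is "scene" or "side" or "wrist"; returns the picture (384x512x3 uint8, red, green, blue); there is no depth.
- manip.camera_params(name): a dict with "intrinsics" (3x3 intrinsics, pixels), "xyz" and "orientation" of the camera in the world. Camera axes: x right, y down, z forward; pixel columns grow to the right and rows downward; lengths in m; the calibration is good to about 2 mm. The wrist camera is an equidistant fisheye: a pixel r from the principal point sees the ray r / f radians off the axis. A picture is of the moment at which its call begins: read the wrist's pose just before it. camera_params takes no time and is no camera call; for the wrist camera it gives the pose at the moment of the call.
- manip.job_done(): hands the job in; it is judged then, once.
The state is a dict: "time": time; "joint_pos": joint angles; "joint_vel": joint speeds; "joint_efforts": joint torques, N m; "tool_pos": TCP position; "tool_rot": TCP orientation; "contact_force": force on the tool from outside, world axes, zero at the start; "ft_torque": the same for the moment, N m; "gripper_width": opening from 0.0 (shut) to 1.0 (fully open); "grasp_force": force on a finger pad.
Only numpy, scipy, OpenCV 4.12 (cv2) and the standard library are available. Lean on these libraries where they do the work, as an engineer would, in place of code of your own. Each camera call takes 0.05 s, during which the arm holds its last target. There are 200 camera calls.

TASK

Lift the hinged flap of the wooden kit case right back, so that it leans on the tray and stays up. Take the small screwdriver that lies on the bench and, reaching in under the sloping flap, lay it in the empty cradle of the lower tier beside the one already packed, the same way round: handle down in the wide notch, blade down in the narrow one. Then lower the flap until it is fully shut and let go, leaving the other things on the bench alone.

Things in the scene. Friction and masses are not known exactly. Their poses are not given: they have to be found in the camera images.
- kit_case: Pale wooden two-tier case, fixed, 240 (x) x 190 (y) x 109 mm. Origin: centre of its underside; x points from its front (the flap's free edge, facing the robot's right) to its rear, z up. Front 179 mm: the lower tier under the flap, walls 8 mm thick, 62 mm high. Rear: a tray of small parts, up to z = 112 mm, its front leaning over the hinge.
- lower_tier (a point): Middle of the lower tier's floor, [-26.5, 0, 8] mm in the case's frame, axes as the case's. Inside: 171 mm (x) by 174 mm (y). Two ribs across it (along y), 10 mm thick, tops at z = 50 mm, carry two drivers level along x. The cradle at y = +40 mm already holds a red-handled driver, fixed; that at y = -30 mm is empty. Between the ribs the fingers have room down to the floor.
- kit_flap (a joint): Angle of the plywood flap, rad: 0 shut (level on the walls, top face at z = 69 mm), 1.10 fully open, leaning on the tray front and sloping over the lower tier: a hand pointing straight down hits it, one tilted 28 deg (wrist to the case's front, fingers down and rearward) passes. Hinge friction (0.2 N m) holds it anywhere; it starts 0 to 0.12 open. 7 mm thick, 183 mm from hinge to edge.
- flap_hinge (a point): Middle of the flap's hinge line (which runs along the case's y), at [59, 0, 69] mm in the case's frame; axes as the case's.
- flap_knob (a point): Centre of the round wooden knob (ball, 22 mm across) on top of the flap: 155 mm from the hinge line towards the front edge and 24 mm above the flap's top face. Moves and turns with the flap.
- cradle_handle (a point): Where the driver's axis lies in the empty wide notch (26 mm wide, mouth chamfered to 38 mm) of the rib near the hinge: [18, -30, 45] mm in the case's frame; axes as the case's.
- cradle_blade (a point): Where the driver's axis lies in the empty narrow notch (9 mm wide, mouth chamfered to 19 mm) of the rib near the front: [-70, -30, 45] mm in the case's frame; axes as the case's.
- driver: Small screwdriver with a black handle, 147 mm long, about 65 g, lying on the bench on its handle. Origin: the blade tip, on the axis; z points along the axis to the handle end. Handle: round, 21.6 mm thick, from 48 to 147 mm; blade: 4.4 mm thick. Lying, its axis is level, 11 mm above the bench.
- driver_grip (a point): Point on the driver's axis, 88 mm from the blade tip: the place to grip the handle across, between the ribs when cradled (at [-12, -30, 45] mm in the case's frame). To be laid down level by a tilted hand, it has to be gripped with the hand tilted by the same angle, wrist over the blade, fingers sloping towards the handle end.
- driver_handle (a point): Point on the driver's axis, 118 mm from the blade tip; belongs at cradle_handle.
- driver_blade (a point): Point on the driver's axis, 30 mm from the blade tip; belongs at cradle_blade.
- cork_block: Bystander: cork sanding block, 108 x 121 x 32 mm, left of the case. Origin: centre of its underside.
- masking_tape: Bystander: roll of masking tape, 105 mm across, 19 mm high, behind the driver. Origin: centre of its underside.
- bridge_blank: Bystander: dark rosewood blank, 46 x 172 x 10 mm, at the front left. Origin: centre of its underside.

How it is judged:
On the way, in this order (a step that is already met when the one before it is completed fails the run):
1. the flap is lifted right back (over 1.0 rad) (value of joint kit_flap above 1 rad), for 0.2 s.
2. the driver lies in both notches of its cradle, let go, with the flap still up (y of driver_handle in the frame of cradle_handle between -0.007 and 0.007 m and z of driver_handle in the frame of cradle_handle between -0.006 and 0.006 m and x of driver_handle in the frame of cradle_handle between -0.018 and 0.018 m and y of driver_blade in the frame of cradle_blade between -0.007 and 0.007 m and z of driver_blade in the frame of cradle_blade between -0.006 and 0.006 m and x of driver_blade in the frame of cradle_blade between -0.018 and 0.018 m and value of joint kit_flap above 0.8 rad and contact force between the fingers and driver below 0.1 N), for 0.2 s.
At the end, for the whole second after the job is handed in: The flap is shut (under 0.05 rad) over the driver, which lies at rest in its cradle: handle in the wide notch, blade in the narrow one, both within 7 mm sideways and 6 mm in height, 18 mm lengthwise. Each bystander is within 30 mm of its start (value of joint kit_flap below 0.05 rad and y of driver_handle in the frame of cradle_handle between -0.007 and 0.007 m and z of driver_handle in the frame of cradle_handle between -0.006 and 0.006 m and x of driver_handle in the frame of cradle_handle between -0.018 and 0.018 m and y of driver_blade in the frame of cradle_blade between -0.007 and 0.007 m and z of driver_blade in the frame of cradle_blade between -0.006 and 0.006 m and x of driver_blade in the frame of cradle_blade between -0.018 and 0.018 m and linear speed of driver below 0.02 m/s); the robot touches nothing.
It fails at once if the cork block is shifted by more than 30 mm (distance of cork_block from where it was at the start of the episode above 0.03 m).
It fails at once if the masking tape is shifted by more than 30 mm (distance of masking_tape from where it was at the start of the episode above 0.03 m).
It fails at once if the bridge blank is shifted by more than 30 mm (distance of bridge_blank from where it was at the start of the episode above 0.03 m).
It also fails if it takes over 61 s, if anything falls off the work surface, if the arm or the gripper's body presses on something with over 40 N, if the wrist force passes 120 N, or if a joint passes its speed limit or range.

## Working session

There is one attempt and no reset: what is moved stays moved. The work goes in short steps, Python scripts to look and compute and a tool call to move; the robot and the scene stay as the last step left them, time stands still between calls to the robot, and variables do not carry over. Pictures are saved under pics/ and viewed, at most 10 in all, crops included, and the job is handed in when it is done.

```bash
ls; mkdir -p pics; python3 - <<'E'
from plant import manip
import cv2,numpy as np
s=manip.state();print(s)
a=manip.grab_frame("scene");b=manip.grab_frame("side")
cv2.imwrite('pics/s0.png',a[:,:,::-1]);cv2.imwrite('pics/d0.png',b[:,:,::-1])
for n in("scene","side","wrist"):
    p=manip.camera_params(n);print(n,p)
E
```

```text
pics
plant.py
{'time': 0.0, 'joint_pos': array([ 1.13999415e+00,  5.33212791e-02,  1.61430763e+00, -1.15389336e-05,
        1.47600106e+00, -1.18993776e-01]), 'joint_vel': array([ 0.0017804 ,  0.00062793, -0.00084981, -0.00037991,  0.00072832,
       -0.00026029]), 'joint_efforts': array([ 1.64240964e-04, -3.93683481e+01, -3.70174563e+01, -1.29290979e-04,
        7.23894249e-03,  5.08069533e-07]), 'tool_pos': array([0.19147201, 0.59428716, 0.23007694]), 'tool_rot': array([-2.70985485e-04,  1.55272769e-01,  9.87871110e-01, -9.81967223e-04]), 'contact_force': array([ 0.01082002, -0.13125252,  0.2203889 ]), 'ft_torque': array([ 0.03532526, -0.01008193,  0.06116886]), 'grasp_force': 0.0, 'gripper_width': 1.0041249031219848}
scene {'intrinsics': array([[479.37230821,   0.        , 255.83671581],
       [  0.        , 479.37230821, 189.66307669],
       [  0.        ,   0.        ,   1.        ]]), 'xyz': array([-0.01776925, -0.73190738,  1.25265911]), 'orientation': array([-0.31748744,  0.89705733, -0.28908958,  0.10448491])}
side {'intrinsics': array([[497.28784705,   0.        , 250.94967216],
       [  0.        , 497.28784705, 195.98246518],
       [  0.        ,   0.        ,   1.        ]]), 'xyz': array([-0.20260537, -0.48207982,  0.96874666]), 'orientation': array([-0.34750825,  0.81096148, -0.43483214,  0.18027896])}
wrist {'intrinsics': array([[297.31863964,   0.        , 261.10594824],
       [  0.        , 297.31863964, 187.62566902],
       [  0.        ,   0.        ,   1.        ]]), 'xyz': array([0.1200776 , 0.61886013, 0.37280281]), 'orientation': array([0.12039806, 0.79923782, 0.5824624 , 0.08637573])}
```

View pics/s0.png

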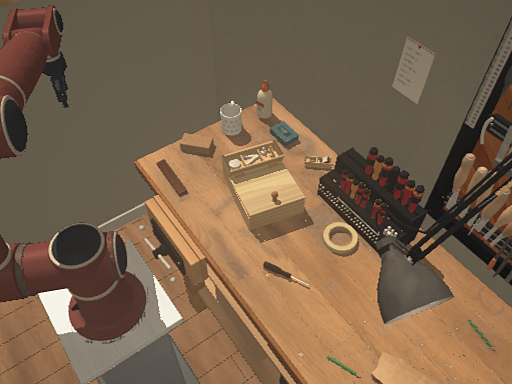

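View pics/d0.png

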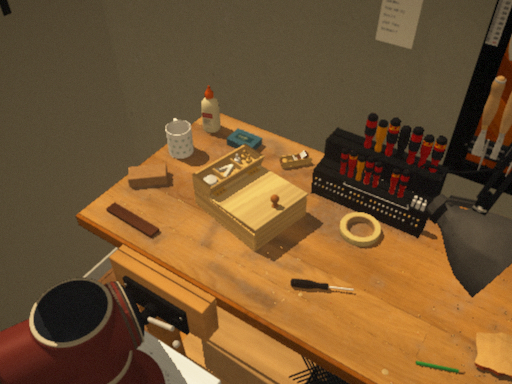

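The scene view shows the case at about (265,185), its knob at (275,196), and the driver from its handle end (264,264) to its tip (309,287). In the side view the knob is at (275,199) and the driver runs from (292,284) to (354,291).

```bash
cat > h.py <<'E'
import numpy as np,cv2
from scipy.spatial.transform import Rotation as R
from plant import manip
def rot(q): return R.from_quat([q[1],q[2],q[3],q[0]])
def ray(cam,uv,p=None):
    p=p or manip.camera_params(cam);K=p["intrinsics"]
    x=(uv[0]-K[0,2])/K[0,0];y=(uv[1]-K[1,2])/K[1,1]
    if cam=="wrist":
        t=np.hypot(x,y);s=np.sin(t)/t if t>0 else 1;d=np.array([x*s,y*s,np.cos(t)])
    else: d=np.array([x,y,1.])
    return np.array(p["xyz"]),rot(p["orientation"]).apply(d/np.linalg.norm(d))
def plane(cam,uv,z,p=None):
    o,d=ray(cam,uv,p);return o+d*(z-o[2])/d[2]
def tri(*rs):
    A=np.zeros((3,3));b=np.zeros(3)
    for o,d in rs:
        P=np.eye(3)-np.outer(d,d);A+=P;b+=P@o
    x=np.linalg.solve(A,b);return x,[round(1e3*np.linalg.norm((np.eye(3)-np.outer(d,d))@(x-o)),1) for o,d in rs]
E
python3 - <<'E'
from h import *
np.set_printoptions(precision=4,suppress=True)
for n,a,b in [("knob",(275,196),(275,199)),("hend",(264,263.5),(292,284)),("tip",(309,287),(354,291)),
 ("frontR corner",(304,208),(306,210)),("front L corner",(249,226),(256,232)),("hingeR",(284,171),(265,171)),("tape",(340,239),(361,230)),("cork",(198,145),(148,177)),("blankA",(160,163),(109,208)),("blankB",(184,192),(156,234))]:
    print(n,*tri(ray("scene",a),ray("side",b)))
p=manip.camera_params("wrist");s=manip.state();Rt=rot(s["tool_rot"])
print(Rt.inv().apply(p["xyz"]-s["tool_pos"]),(Rt.inv()*rot(p["orientation"])).as_matrix())
a=cv2.imread('pics/s0.png')[125:305,195:365];b=cv2.imread('pics/d0.png')[140:320,180:370]
cv2.imwrite('pics/z.png',np.hstack([cv2.resize(i,None,fx=2.2,fy=2.2,interpolation=cv2.INTER_CUBIC) for i in(a,b)]))
E
```

```text
knob [ 0.5673 -0.0287  0.0983] [np.float64(0.7), np.float64(0.7)]
hend [ 0.4307 -0.161   0.0047] [np.float64(3.3), np.float64(3.3)]
tip [ 0.4935 -0.2939  0.0006] [np.float64(0.2), np.float64(0.2)]
frontR corner [ 0.6568 -0.0722  0.0102] [np.float64(1.9), np.float64(1.9)]
front L corner [ 0.4411 -0.0625  0.1002] [np.float64(11.3), np.float64(11.3)]
hingeR [0.6767 0.0671 0.0604] [np.float64(5.9), np.float64(5.9)]
tape [ 0.6731 -0.227   0.0076] [np.float64(0.9), np.float64(0.9)]
cork [ 0.5372  0.3927 -0.0113] [np.float64(0.7), np.float64(0.7)]
blankA [ 0.3812  0.3961 -0.0122] [np.float64(0.9), np.float64(0.9)]
blankB [ 0.3819  0.2261 -0.0115] [np.float64(3.3), np.float64(3.3)]
[ 0.0755  0.0012 -0.1426] [[ 0.0002 -0.956  -0.2933]
 [ 1.      0.0003 -0.0003]
 [ 0.0004 -0.2933  0.956 ]]
```

View pics/z.png

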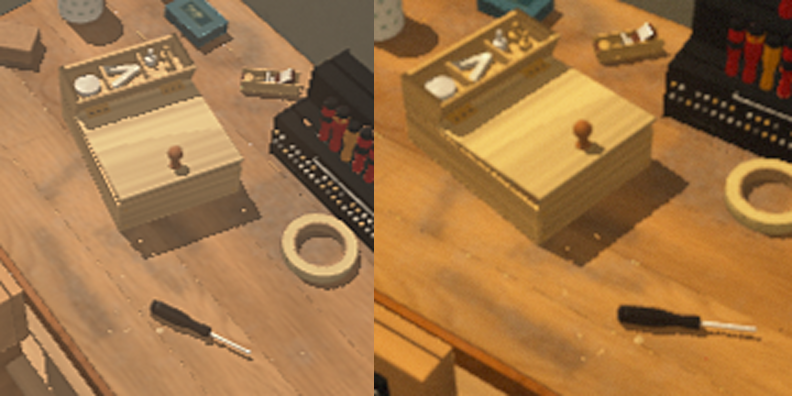

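The enlarged crops show the flap nearly shut. The front top corners are at about (249,214) and (304,198) in the scene view, and the knob's ball is at its upper part. The driver points tip away from the robot.

```bash
python3 - <<'E'
from h import *
np.set_printoptions(precision=4,suppress=True)
S=lambda x,y:(195+x/2.2,125+y/2.2)
D=lambda x,y:(180+(x-374)/2.2,140+y/2.2)
P={}
for n,a,b in [("knob",(175,152),(583,128)),("fL",(118,196),(541,206)),("fR",(241,160),(653,120)),("hL",(80,122),(443,132)),("hend",(154,307),(619,317)),("tip",(250,355),(755,328))]:
    x,e=tri(ray("scene",S(*a)),ray("side",D(*b)));P[n]=x;print(n,x,e)
for n in ("fL","fR"): pass
v=P["fL"]-P["fR"];print("edge dir",np.degrees(np.arctan2(v[1],v[0])),np.linalg.norm(v))
v=P["hL"]-P["fL"];print(np.degrees(np.arctan2(v[1],v[0])),np.linalg.norm(v))
E
```

```text
knob [ 0.5674 -0.0271  0.1026] [np.float64(1.4), np.float64(1.4)]
fL [ 0.4684 -0.0315  0.0729] [np.float64(7.4), np.float64(7.4)]
fR [ 0.6504 -0.0742  0.0728] [np.float64(0.8), np.float64(0.8)]
hL [0.5141 0.1349 0.0509] [np.float64(0.4), np.float64(0.4)]
hend [ 0.4369 -0.1575 -0.0086] [np.float64(1.3), np.float64(1.3)]
tip [ 0.4926 -0.2922  0.0058] [np.float64(1.5), np.float64(1.5)]
edge dir 166.7936843720135 0.1868947567092619
74.66046327669086 0.17392779417569454
```

Request:
shift_gripper(
  rows=[
    {"finger_gap":1, "tx":-0.040, "ty":-0.043, "tz":-0.008},
    {"finger_gap":1, "tx":-0.040, "ty":-0.043, "tz":-0.008},
    {"finger_gap":1, "tx":-0.040, "ty":-0.043, "tz":-0.008},
    {"finger_gap":1, "tx":-0.040, "ty":-0.043, "tz":-0.008},
    {"finger_gap":1, "tx":-0.040, "ty":-0.043, "tz":-0.008},
  ],
)

```text
time: 0.72
tool_pos: [0.3163, 0.327, 0.2711]
tool_rot: [-0.0, 0.155, 0.988, -0.0]
contact_force: [0.5, 0.9, 1.5]
gripper_width: 1.0
grasp_force: 0.0
```

Request:
shift_gripper(
  rows=[
    {"finger_gap":1, "tx":-0.040, "ty":-0.043, "tz":-0.008},
    {"finger_gap":1, "tx":-0.040, "ty":-0.043, "tz":-0.008},
    {"finger_gap":1, "tx":-0.040, "ty":-0.043, "tz":-0.008},
    {"finger_gap":1, "tx":-0.040, "ty":-0.043, "tz":-0.008},
    {"finger_gap":1, "tx":-0.040, "ty":-0.043, "tz":-0.008},
  ],
)

```text
time: 1.35
tool_pos: [0.4408, 0.061, 0.3113]
tool_rot: [0.0, 0.155, 0.988, 0.0]
contact_force: [1.3, 0.6, 0.6]
gripper_width: 1.001
grasp_force: 0.0
```

Request:
shift_gripper(
  rows=[
    {"finger_gap":1, "tx":-0.040, "ty":-0.043, "tz":-0.008},
    {"finger_gap":1, "tx":-0.040, "ty":-0.043, "tz":-0.008},
    {"finger_gap":1, "tx":-0.040, "ty":-0.043, "tz":-0.008, "rz":0.188},
    {"finger_gap":1, "rz":0.188},
    {"finger_gap":1, "rz":0.188},
  ],
)

```text
time: 1.98
tool_pos: [0.5151, -0.0977, 0.3345]
tool_rot: [-0.001, 0.427, 0.904, -0.0]
contact_force: [0.4, 0.0, -0.5]
gripper_width: 1.003
grasp_force: 0.0
```

Request:
shift_gripper(
  rows=[
    {"finger_gap":1, "rz":0.188},
    {"finger_gap":1, "rz":0.188},
    {"finger_gap":1, "rz":0.188},
    {"finger_gap":1, "rz":0.188},
    {"finger_gap":1, "rz":0.184},
  ],
)

```text
time: 2.6
tool_pos: [0.5149, -0.0966, 0.3347]
tool_rot: [-0.0, 0.788, 0.616, -0.0]
contact_force: [-0.9, -0.1, -0.4]
gripper_width: 1.002
grasp_force: 0.0
```

```bash
python3 - <<'E'
from h import *
np.set_printoptions(precision=4,suppress=True)
s=manip.state();print(s["time"],s["tool_pos"],rot(s["tool_rot"]).as_matrix(),s["joint_pos"])
import pickle
pickle.dump(manip.camera_params("wrist"),open('w1.pkl','wb'))
a=manip.grab_frame("wrist");cv2.imwrite('pics/w1.png',a[:,:,::-1])
cv2.imwrite('pics/w1z.png',cv2.resize(a[:,:,::-1],None,fx=1.5,fy=1.5,interpolation=cv2.INTER_CUBIC))
E
```

```text
2.6 [ 0.5149 -0.0966  0.3347] [[ 0.2412  0.9705 -0.001 ]
 [ 0.9705 -0.2412  0.0004]
 [ 0.0001 -0.0011 -1.    ]] [-0.3276 -0.23    1.7084  0.      1.6643 -0.084 ]
```

View pics/w1z.png

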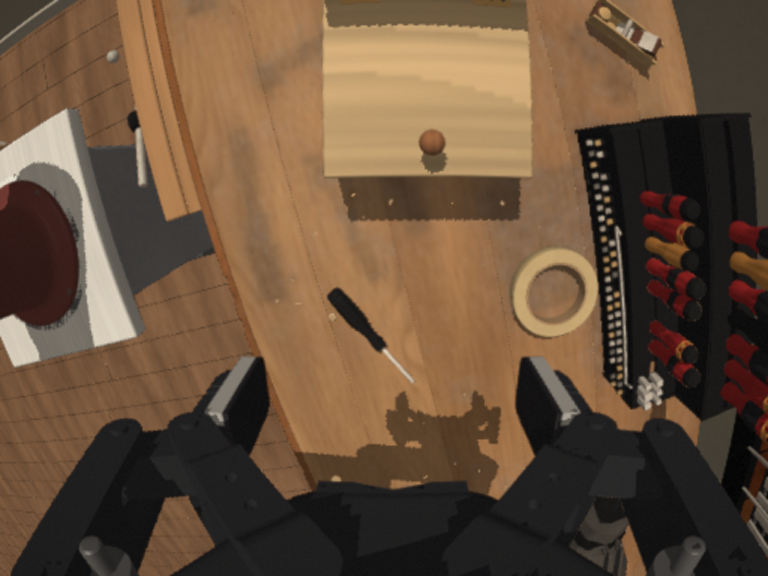

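The wrist view (×1.5) shows the flap's front edge from (325,177) to (531,177), the knob ball at (431,142), the driver's handle end at (331,290) and its tip at (413,382). The case lies square to the image, so its yaw is about 76°.

```bash
python3 - <<'E'
from h import *
import pickle
np.set_printoptions(precision=4,suppress=True)
pw=pickle.load(open('w1.pkl','rb'))
S=lambda x,y:(195+x/2.2,125+y/2.2)
D=lambda x,y:(180+(x-374)/2.2,140+y/2.2)
W=lambda x,y:((x+.5)/1.5-.5,(y+.5)/1.5-.5)
im={n:cv2.imread(f) for n,f in(("scene","pics/s0.png"),("side","pics/d0.png"),("wrist","pics/w1.png"))}
def knob(n,c,r):
    h=cv2.cvtColor(im[n],cv2.COLOR_BGR2HSV).astype(int);x0,y0=int(c[0])-r,int(c[1])-r
    q=h[y0:y0+2*r,x0:x0+2*r];b=im[n][y0:y0+2*r,x0:x0+2*r].astype(int)
    m=((q[...,0]<13)&(q[...,1]>110)&(q[...,2]>60)).astype('uint8')
    k,l,st,ce=cv2.connectedComponentsWithStats(m);i=1+st[1:,4].argmax();print(n,st[i],ce[i]+[x0,y0])
    (cx,cy),rr=cv2.minEnclosingCircle(cv2.findContours((l==i).astype('uint8'),0,2)[0][0]);print(' circ',cx+x0,cy+y0,rr)
    return ce[i]+[x0,y0]
kw=knob("wrist",W(431,142),14)
ks=knob("scene",(275,195),9);kd=knob("side",(275,198),9)
print("knob",tri(ray("wrist",kw,pw),ray("scene",S(175,150)),ray("side",D(583,127))))
for n,w,s,d in [("fL",(325,177),(118,196),(541,206)),("fR",(531,177),(241,160),(653,120))]:
    print(n,tri(ray("wrist",W(*w),pw),ray("scene",S(*s))),tri(ray("wrist",W(*w),pw),ray("side",D(*d))))
L=plane("wrist",W(325,177),.075,pw);Rr=plane("wrist",W(531,177),.075,pw)
hl=plane("wrist",W(323,26),.07,pw);hr=plane("wrist",W(529,28),.07,pw)
print(L,Rr,hl,hr)
for a,b in((L,Rr),(L,hl),(Rr,hr)): v=b-a;print(np.degrees(np.arctan2(v[1],v[0])),np.linalg.norm(v))
print("hend",plane("wrist",W(331,290),.011,pw),tri(ray("wrist",W(331,290),pw),ray("scene",S(153,306))))
print("tip",plane("wrist",W(413,382),.011,pw),tri(ray("wrist",W(413,382),pw),ray("scene",S(250,355))))
# driver handle mask axis
g=cv2.cvtColor(im["wrist"],cv2.COLOR_BGR2GRAY);m=(g<45).astype('uint8');m[:185]=0;m[236:]=0;m[:,:215]=0;m[:,262:]=0
pts=np.argwhere(m)[:,::-1]
P=np.array([plane("wrist",p,.011,pw)[:2] for p in pts]);c=P.mean(0);u=np.linalg.svd(P-c)[2][0];t=(P-c)@u
print("handle",len(P),c,np.degrees(np.arctan2(u[1],u[0])),t.min(),t.max(),((P-c)@[-u[1],u[0]]).min(),((P-c)@[-u[1],u[0]]).max())
E
```

```text
wrist [  7   7  16  16 181] [287.4917  94.4199]
 circ 287.55000019073486 94.44999980926514 7.707563877105713
scene [ 6  6  6  4 16] [274.25   193.4375]
 circ 274.5 194.1666669845581 2.635331153869629
side [9 9 2 1 2] [275.5 198. ]
 circ 275.5 198.0 0.5001000165939331
knob (array([ 0.5669, -0.0259,  0.1049]), [np.float64(1.9), np.float64(2.3), np.float64(2.7)])
fL (array([ 0.4683, -0.031 ,  0.0842]), [np.float64(1.3), np.float64(1.3)]) (array([ 0.4675, -0.0341,  0.0663]), [np.float64(2.1), np.float64(2.1)])
fR (array([ 0.6507, -0.0748,  0.075 ]), [np.float64(1.1), np.float64(1.1)]) (array([ 0.6521, -0.0749,  0.0714]), [np.float64(1.0), np.float64(1.0)])
[ 0.4678 -0.0321  0.075 ] [ 0.6517 -0.0752  0.075 ] [0.5   0.106 0.07 ] [0.6847 0.0639 0.07  ]
-13.197669119089682 0.18889982852337006
76.86931436725588 0.14184894343217147
76.68918501466192 0.1431095917527847
hend [ 0.43   -0.1547  0.011 ] (array([ 0.4307, -0.1583,  0.0042]), [np.float64(2.7), np.float64(2.7)])
tip [ 0.492  -0.2896  0.011 ] (array([ 0.4918, -0.2933,  0.0049]), [np.float64(0.3), np.float64(0.3)])
handle 450 [ 0.4468 -0.1918] -64.89466796110375 -0.03934236456587055 0.048315158142623965 -0.009634131200049873 0.009737537759171125
```

```bash
cat >> h.py <<'E'
YAW=np.radians(76.8);U=np.array([np.cos(YAW),np.sin(YAW),0]);V=np.array([-U[1],U[0],0]);Z=np.array([0,0,1.])
HINGE=np.array([.6016,.1245,.069]);C0=HINGE-.059*U-.069*Z
C=np.column_stack([U,V,Z])
def c2w(p): return C0+C@np.array(p)
def w2c(p): return C.T@(np.array(p)-C0)
def toolR(t,yaw=YAW):
    u=np.array([np.cos(yaw),np.sin(yaw),0]);v=np.array([-u[1],u[0],0])
    return R.from_matrix(np.column_stack([np.cos(t)*u+np.sin(t)*Z,-v,np.sin(t)*u-np.cos(t)*Z]))
def rows(targets,start=None):
    """targets: list of (tcp_world, Rot); one row each, from the measured pose"""
    s=manip.state();p,r=start or (np.array(s["tool_pos"]),rot(s["tool_rot"]))
    for q,Q in targets:
        print(np.round(r.inv().apply(q-p),4).tolist(),np.round((r.inv()*Q).as_rotvec(),3).tolist());p,r=q,Q
def flap(a0,a1,n,t0,t1,g=.017):
    out=[]
    for k in range(1,n+1):
        f=k/n;a=a0+(a1-a0)*f;t=t0+(t1-t0)*f;ph=a+.1536
        Rr=toolR(t);kc=HINGE-.1568*np.cos(ph)*U+.1568*np.sin(ph)*Z
        out.append((kc+g*Rr.apply([0,0,1]),Rr))
    return out
E
python3 - <<'E'
from h import *
k=np.array([.567,-.0262,.102])
rows([(k+[0,0,.06],toolR(0)),(k-[0,0,.017],toolR(0))])
E
```

```text
[0.0811, 0.0334, 0.1726] [-0.001, -0.0, -0.017]
[0.0, 0.0, 0.077] [0.0, 0.0, 0.0]
```

Request:
shift_gripper(
  rows=[
    {"finger_gap":0.6, "tx":0.02, "ty":0.0084, "tz":0.043, "rz":-0.017},
    {"finger_gap":0.6, "tx":0.02, "ty":0.0084, "tz":0.043},
    {"finger_gap":0.6, "tx":0.02, "ty":0.0084, "tz":0.043},
    {"finger_gap":0.6, "tx":0.021, "ty":0.008, "tz":0.043},
    {"finger_gap":0.6},
  ],
)

```text
time: 3.28
tool_pos: [0.5627, -0.0238, 0.1582]
tool_rot: [-0.004, 0.779, 0.627, -0.003]
contact_force: [-0.4, 0.6, 0.2]
gripper_width: 0.599
grasp_force: 0.0
```

Request:
shift_gripper(
  rows=[
    {"finger_gap":0.6, "tz":0.04},
    {"finger_gap":0.6, "tz":0.037},
    {"finger_gap":0.6},
  ],
)

```text
time: 3.65
tool_pos: [0.5638, -0.0255, 0.0848]
tool_rot: [-0.002, 0.78, 0.625, -0.002]
contact_force: [-1.0, -0.6, 1.3]
gripper_width: 0.598
grasp_force: 0.0
```

```bash
python3 - <<'E'
from h import *
k=np.array([.567,-.0262,.085]);rows([(k,toolR(0))])
a=manip.grab_frame("wrist");b=manip.grab_frame("scene")[140:270,200:340]
cv2.imwrite('pics/w2.png',np.hstack([a[:,:,::-1],cv2.resize(b[:,:,::-1],(280,384))]))
E
```

```text
[-0.0, 0.0033, -0.0002] [-0.005, 0.001, 0.011]
```

View pics/w2.png

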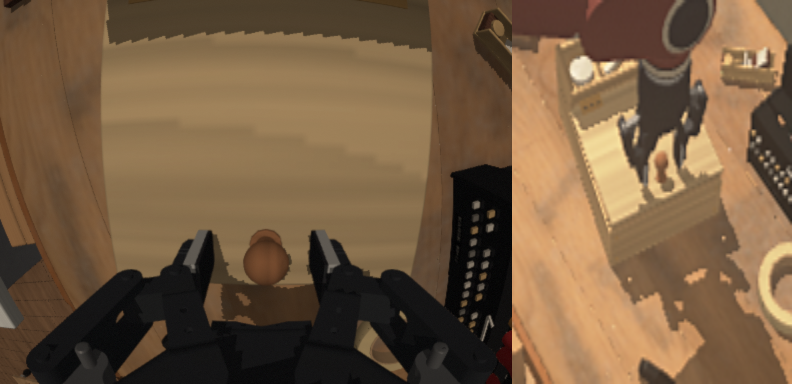

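The knob sits between the pads, at (266,260) against a finger midline of about 262. I'll close on it.

Request:
shift_gripper(
  rows=[
    {"finger_gap":0.1, "ty":0.0025, "rz":0.01},
    {"finger_gap":0},
    {"finger_gap":0},
    {"finger_gap":0},
    {"finger_gap":0},
  ],
)

```text
time: 4.38
tool_pos: [0.566, -0.0261, 0.0865]
tool_rot: [-0.001, 0.784, 0.621, -0.002]
contact_force: [-7.7, -1.4, 1.8]
gripper_width: 0.219
grasp_force: 58.5
```

```bash
python3 - <<'E'
from h import *
np.set_printoptions(precision=4,suppress=True)
s=manip.state();print(s["joint_pos"],w2c(s["tool_pos"]))
rows(flap(.055,1.1,10,0,-.5))
E
```

```text
[-0.1765  0.0529  1.8657 -0.0018  1.2283  0.0541] [-0.0957  0.0002  0.0865]
[0.0047, 0.0002, -0.0139] [-0.005, -0.048, 0.001]
[0.0042, -0.0, -0.0156] [0.0, -0.05, -0.0]
[0.0051, -0.0, -0.0153] [-0.0, -0.05, 0.0]
[0.0059, 0.0, -0.0149] [0.0, -0.05, 0.0]
[0.0067, -0.0, -0.0146] [-0.0, -0.05, -0.0]
[0.0075, -0.0, -0.0141] [0.0, -0.05, 0.0]
[0.0082, 0.0, -0.0137] [0.0, -0.05, -0.0]
[0.009, 0.0, -0.0131] [0.0, -0.05, 0.0]
[0.0097, -0.0, -0.0126] [0.0, -0.05, 0.0]
[0.0103, -0.0, -0.012] [-0.0, -0.05, 0.0]
```

Request:
shift_gripper(
  rows=[
    {"finger_gap":0, "tx":0.004, "tz":-0.0145, "ry":-0.05},
    {"finger_gap":0, "tx":0.0045, "tz":-0.0155, "ry":-0.05},
    {"finger_gap":0, "tx":0.005, "tz":-0.0153, "ry":-0.05},
    {"finger_gap":0, "tx":0.006, "tz":-0.015, "ry":-0.05},
    {"finger_gap":0, "tx":0.0067, "tz":-0.0146, "ry":-0.05},
  ],
)

```text
time: 5.0
tool_pos: [0.5741, 0.0086, 0.1566]
tool_rot: [0.075, 0.777, 0.617, -0.098]
contact_force: [3.1, 13.5, -15.6]
gripper_width: 0.221
grasp_force: 58.9
```

```bash
python3 - <<'E'
from h import *
s=manip.state();p=s["tool_pos"]+rot(s["tool_rot"]).apply([0,0,-.017])
d=p-HINGE;print(s["contact_force"],s["grasp_force"],np.arctan2(d[2],-d@U)-.1536,np.hypot(d[2],d@U))
rows(flap(np.arctan2(d[2],-d@U)-.1536,1.1,5,-.25,-.5))
E
```

```text
[  3.06551252  13.54784399 -15.60616914] 58.91765892505646 0.5823726294998727 0.1550846209881031
[0.0059, 0.0002, -0.0147] [-0.004, -0.052, 0.002]
[0.0082, 0.0, -0.0135] [0.0, -0.05, -0.0]
[0.0089, -0.0, -0.013] [0.0, -0.05, 0.0]
[0.0096, 0.0, -0.0124] [0.0, -0.05, 0.0]
[0.0102, -0.0, -0.0119] [-0.0, -0.05, 0.0]
```

Request:
shift_gripper(
  rows=[
    {"finger_gap":0, "tx":0.007, "tz":-0.014, "ry":-0.05},
    {"finger_gap":0, "tx":0.0082, "tz":-0.0135, "ry":-0.05},
    {"finger_gap":0, "tx":0.0089, "tz":-0.013, "ry":-0.05},
    {"finger_gap":0, "tx":0.0096, "tz":-0.0124, "ry":-0.05},
    {"finger_gap":0, "tx":0.0102, "tz":-0.0119, "ry":-0.05},
  ],
)

```text
time: 5.62
tool_pos: [0.5885, 0.0732, 0.194]
tool_rot: [0.148, 0.758, 0.605, -0.192]
contact_force: [3.0, 6.3, -23.2]
gripper_width: 0.052
grasp_force: 9.0
```

```bash
python3 - <<'E'
from h import *
s=manip.state();p=s["tool_pos"]+rot(s["tool_rot"]).apply([0,0,-.017])
d=p-HINGE;print(s["contact_force"],s["grasp_force"],np.arctan2(d[2],-d@U)-.1536,np.hypot(d[2],d@U))
b=manip.grab_frame("scene")[100:270,170:360]
cv2.imwrite('pics/s3.png',cv2.resize(b[:,:,::-1],None,fx=3,fy=3,interpolation=cv2.INTER_CUBIC))
E
```

```text
[  2.99918471   6.3372888  -23.2138893 ] 8.988722562789917 1.106342214041735 0.14706207861478737
```

View pics/s3.png

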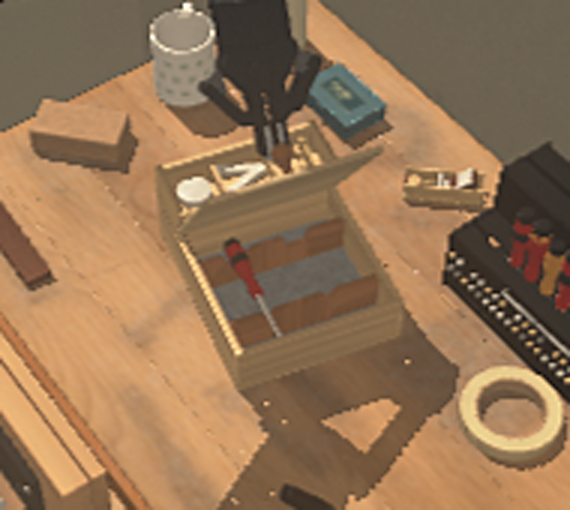

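The flap is up, leaning back near (280,190) in the crop. The fingers have slid off the ball to around the stem, so I'll open, back off and measure the flap's angle.

Request:
shift_gripper(
  rows=[
    {"finger_gap":0.7},
    {"finger_gap":0.7},
    {"finger_gap":0.7},
  ],
)

```text
time: 6.05
tool_pos: [0.5909, 0.0676, 0.2051]
tool_rot: [0.155, 0.76, 0.601, -0.193]
contact_force: [-1.5, -0.4, 0.4]
gripper_width: 0.641
grasp_force: 0.0
```

Request:
shift_gripper(
  rows=[
    {"finger_gap":0.7, "tz":-0.03},
    {"finger_gap":0.7, "tz":-0.05},
    {"finger_gap":0.7, "tz":-0.05},
    {"finger_gap":0.7},
  ],
)

```text
time: 6.55
tool_pos: [0.6064, 0.1298, 0.3241]
tool_rot: [0.156, 0.76, 0.601, -0.189]
contact_force: [-0.2, -0.3, -0.8]
gripper_width: 0.699
grasp_force: 0.0
```

```bash
python3 - <<'E'
from h import *
import pickle
np.set_printoptions(precision=4,suppress=True)
s=manip.state();print(s["contact_force"],s["tool_pos"])
pw=manip.camera_params("wrist");a=manip.grab_frame("wrist");b=manip.grab_frame("scene");c=manip.grab_frame("side")
pickle.dump((pw,a,b,c),open('f4.pkl','wb'))
K=c2w([.010,0,.218])
for n,p in(("scene",manip.camera_params("scene")),("side",manip.camera_params("side"))):
    q=rot(p["orientation"]).inv().apply(K-p["xyz"]);Kk=p["intrinsics"];print(n,Kk[:2,:2]@(q[:2]/q[2])+Kk[:2,2])
b=b[110:240,190:350];c=c[100:270,170:340]
cv2.imwrite('pics/s4.png',np.hstack([a[:,:,::-1],cv2.resize(np.ascontiguousarray(b[:,:,::-1]),(280,228)) if 0 else np.vstack([cv2.resize(b[:,:,::-1],(240,192)),cv2.resize(c[:,:,::-1],(240,192))])]))
E
```

```text
[-0.1894 -0.2697 -0.7928] [0.6064 0.1298 0.3241]
scene [261.2007 145.1724]
side [244.7413 142.3101]
```

View pics/s4.png

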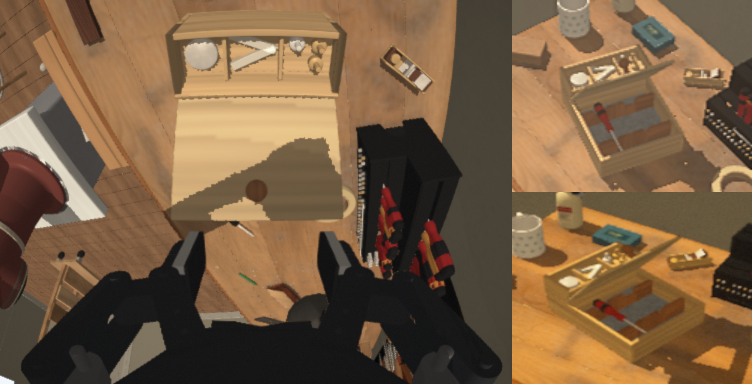

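The wrist view shows the knob at (256,190) and the flap's free edge at row 219, x from 170 to 342. In the scene view the edge's right corner is at about (297,147), and in the side view at (287,134).

```bash
python3 - <<'E'
from h import *
import pickle
np.set_printoptions(precision=4,suppress=True)
pw,a,b,c=pickle.load(open('f4.pkl','rb'))
e=ray("wrist",(342,219.5),pw);el=ray("wrist",(170,219.5),pw)
for n,rs in (("R",(ray("scene",(296.7,146.7)),ray("side",(286.9,134)))),("Rw",(e,ray("scene",(296.7,146.7)))),("Rw2",(e,ray("side",(286.9,134)))),("L",(ray("scene",(237.3,166)),ray("side",(209.7,176.5)))),("Lw",(el,ray("scene",(237.3,166)))) ):
    x,er=tri(*rs);d=w2c(x)-[.059,0,.069];print(n,w2c(x),er,"ang",np.arctan2(d[2],-d[0]),np.hypot(d[0],d[2]))
# knob along wrist ray, constrained to radius .1568 circle in plane y
o,d=ray("wrist",(256.5,190),pw)
for k in np.arange(.1,.4,.0005):
    q=w2c(o+d*k)-[.059,0,.069];rr=np.hypot(q[0],q[2])
    if abs(rr-.1568)<.0006: print("knob",q,np.arctan2(q[2],-q[0])-.1536)
# next: tip of driver pose target rows
np.set_printoptions(suppress=True)
E
```

```text
R [-0.0432 -0.0924  0.225 ] [np.float64(0.7), np.float64(0.7)] ang 0.990537164205315 0.18649405934994576
Rw [-0.0423 -0.0913  0.2243] [np.float64(1.4), np.float64(1.4)] ang 0.992888524872002 0.185450378584371
Rw2 [-0.0435 -0.0914  0.2237] [np.float64(1.3), np.float64(1.3)] ang 0.985606191720676 0.18563464902146307
L [0.0813 0.0569 0.0863] [np.float64(8.3), np.float64(8.3)] ang 2.4816596441186562 0.028208583677009836
Lw [-0.0438  0.0959  0.2206] [np.float64(1.8), np.float64(1.8)] ang 0.9749038744529438 0.18314167267120937
knob [-0.069   0.0004  0.1414] 0.9635566399064095
knob [-0.0693  0.0004  0.1411] 0.9605339488484506
knob [-0.0697  0.0004  0.1407] 0.9575053261874258
knob [-0.07    0.0004  0.1404] 0.954470810169604
knob [-0.0704  0.0004  0.1401] 0.9514304396243718
knob [-0.0708  0.0004  0.1397] 0.9483842539640261
knob [-0.0711  0.0004  0.1394] 0.9453322931834349
knob [-0.0715  0.0004  0.139 ] 0.9422745978595857
knob [-0.1368  0.0011  0.0757] 0.35160214276952617
knob [-0.1372  0.0011  0.0753] 0.34854555283290267
knob [-0.1375  0.0011  0.075 ] 0.3454947053290789
knob [-0.1379  0.0011  0.0746] 0.34244964072254913
knob [-0.1382  0.0011  0.0743] 0.33941039889559443
knob [-0.1386  0.0011  0.0739] 0.3363770191478461
knob [-0.139   0.0011  0.0736] 0.33334954019597973
knob [-0.1393  0.0011  0.0732] 0.3303280001735207
```

The flap stands at about 0.97 rad, which is not enough. I'll push its underside from the front with shut fingers, the hand tilted parallel to the flap.

```bash
python3 - <<'E'
from h import *
s=manip.state();print(w2c(s["tool_pos"]))
a=np.array(w2c(s["tool_pos"]))
T=[]
for f in (.2,.4,.6,.8,1.): T.append((c2w(a+(np.array([-.12,0,.31])-a)*f),toolR(-.5+.8*f)))
b=np.array([-.12,0,.31]);e=np.array([-.06,0,.165])
for f in (1/3,2/3,1): T.append((c2w(b+(e-b)*f),toolR(.3+.19*f)))
T.append((c2w([-.04,0,.174]),toolR(.49)));T.append((c2w([-.022,0,.183]),toolR(.49)))
rows(T)
E
```

```text
[ 0.06306991 -0.00154837  0.31684251]
[-0.0315, -0.0003, 0.0188] [-0.001, 0.16, -0.001]
[-0.0341, -0.0003, 0.0135] [0.0, 0.16, -0.0]
[-0.0358, -0.0003, 0.0079] [0.0, 0.16, 0.0]
[-0.0366, -0.0003, 0.0021] [0.0, 0.16, -0.0]
[-0.0364, -0.0003, -0.0038] [-0.0, 0.16, 0.0]
[0.0048, -0.0, 0.0521] [0.0, 0.063, 0.0]
[0.0015, -0.0, 0.0523] [0.0, 0.063, -0.0]
[-0.0018, 0.0, 0.0523] [-0.0, 0.063, 0.0]
[0.0219, -0.0, 0.0015] [0.0, 0.0, 0.0]
[0.0201, 0.0, 0.0005] [0.0, 0.0, 0.0]
```

Request:
shift_gripper(
  rows=[
    {"finger_gap":0, "tx":-0.0315, "tz":0.019, "ry":0.16},
    {"finger_gap":0, "tx":-0.034, "tz":0.0135, "ry":0.16},
    {"finger_gap":0, "tx":-0.036, "tz":0.008, "ry":0.16},
    {"finger_gap":0, "tx":-0.0366, "tz":0.002, "ry":0.16},
    {"finger_gap":0, "tx":-0.0364, "tz":-0.004, "ry":0.16},
  ],
)

```text
time: 7.32
tool_pos: [0.561, -0.0513, 0.3094]
tool_rot: [-0.094, 0.775, 0.613, 0.119]
contact_force: [1.0, -0.8, -1.2]
gripper_width: -0.004
grasp_force: 0.0
```

Request:
shift_gripper(
  rows=[
    {"finger_gap":0, "tx":0.005, "tz":0.052, "ry":0.063},
    {"finger_gap":0, "tx":0.0015, "tz":0.052, "ry":0.063},
    {"finger_gap":0, "tx":-0.002, "tz":0.052, "ry":0.064},
    {"finger_gap":0},
  ],
)

```text
time: 7.82
tool_pos: [0.5712, 0.0091, 0.1589]
tool_rot: [-0.156, 0.762, 0.601, 0.186]
contact_force: [0.6, -0.0, 0.6]
gripper_width: -0.004
grasp_force: 0.0
```

```bash
python3 - <<'E'
from h import *
s=manip.state();print(w2c(s["tool_pos"]),s["contact_force"],s["joint_pos"])
rows([(c2w([-.022,0,.183]),toolR(.49))])
E
```

```text
[-0.06026395  0.00328028  0.1589034 ] [ 0.58356841 -0.02633335  0.5984227 ] [-0.35007666 -0.01883188  1.86668442  0.49323416  1.39412626 -0.22873007]
[0.0451, 0.0029, -0.0033] [-0.012, -0.0, -0.007]
```

Request:
shift_gripper(
  rows=[
    {"finger_gap":0, "tx":0.015},
    {"finger_gap":0, "tx":0.01},
    {"finger_gap":0, "tx":0.01},
    {"finger_gap":0, "tx":0.007},
  ],
)

```text
time: 8.32
tool_pos: [0.5861, 0.0432, 0.1892]
tool_rot: [-0.147, 0.76, 0.604, 0.19]
contact_force: [-6.0, -20.9, 2.8]
gripper_width: -0.003
grasp_force: 9.7
```

Request:
shift_gripper(
  rows=[
    {"finger_gap":0, "tx":0.003},
    {"finger_gap":0, "tx":0.003},
    {"finger_gap":0},
  ],
)

```text
time: 8.7
tool_pos: [0.586, 0.0431, 0.1893]
tool_rot: [-0.144, 0.762, 0.603, 0.186]
contact_force: [-7.5, -25.7, 1.9]
gripper_width: 0.001
grasp_force: 11.3
```

```bash
python3 - <<'E'
from h import *
s=manip.state();print(w2c(s["tool_pos"]),s["contact_force"])
E
```

```text
[-0.02381705 -0.00340097  0.18929529] [ -7.5393716  -25.65016039   1.87547095]
```

```bash
python3 - <<'E'
from h import *
s=manip.state()
rows([(c2w([-.065,-.003,.16]),toolR(.49)),(c2w([-.12,-.03,.22]),toolR(.49))])
E
```

```text
[-0.05, -0.0005, 0.0072] [0.005, 0.015, 0.0]
[-0.0203, 0.027, -0.0788] [0.0, 0.0, 0.0]
```

Request:
shift_gripper(
  rows=[
    {"finger_gap":0, "tx":-0.05, "tz":0.005, "ry":0.012},
    {"finger_gap":0.5, "tx":-0.01, "ty":0.013, "tz":-0.04},
    {"finger_gap":0.5, "tx":-0.01, "ty":0.013, "tz":-0.039},
    {"finger_gap":0.5},
  ],
)

```text
time: 9.2
tool_pos: [0.5914, -0.0531, 0.2251]
tool_rot: [-0.151, 0.759, 0.602, 0.197]
contact_force: [-0.4, -0.1, 0.3]
gripper_width: 0.5
grasp_force: 0.0
```

```bash
python3 - <<'E'
from h import *
import pickle
s=manip.state();print(w2c(s["tool_pos"]),s["contact_force"])
pw=manip.camera_params("wrist");a=manip.grab_frame("wrist");b=manip.grab_frame("scene");c=manip.grab_frame("side")
pickle.dump((pw,a,b,c),open('f5.pkl','wb'))
cv2.imwrite('pics/w5.png',cv2.resize(a[:,:,::-1],(768,576),interpolation=cv2.INTER_CUBIC))
for n,q in (("H",[.018,-.030,.045]),("B",[-.070,-.030,.045]),("edgeR",[-.024,-.095,.232])):
    v=rot(pw["orientation"]).inv().apply(c2w(q)-pw["xyz"]);t=np.arctan2(np.hypot(v[0],v[1]),v[2]);K=pw["intrinsics"]
    print(n,(v[:2]/np.hypot(v[0],v[1])*t*K[0,0]+K[:2,2])*1.5+.25)
E
```

```text
[-0.11620402 -0.0306021   0.22506736] [-0.38699434 -0.11350431  0.26312396]
H [389.77397366 203.16633086]
B [389.8605183  310.04435014]
edgeR [548.40189501 134.93038708]
```

View pics/w5.png

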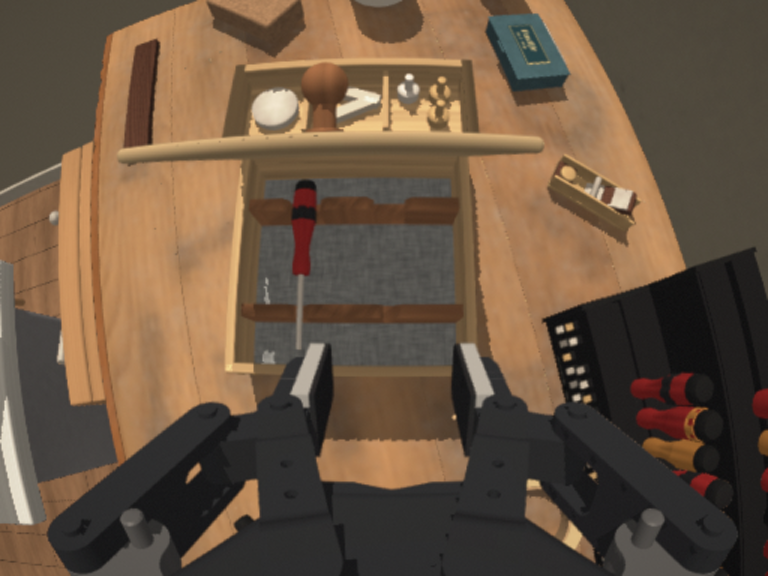

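The wrist view shows the flap edge from (120,156) to (543,143), and the empty notches near (390,208) and (386,310), where my case frame predicts them. The packed driver crosses the front rib at (299,312).

```bash
python3 - <<'E'
from h import *
import pickle
np.set_printoptions(precision=4,suppress=True)
pw,a,b,c=pickle.load(open('f5.pkl','rb'))
W=lambda x,y:((x+.5)/1.5-.5,(y+.5)/1.5-.5)
for n,q,z in (("red blade",(299.5,312),.045),("red blade tip",(299,348),.045),("red handle",(304.5,212),.045),("R wall L out",(233,250),.062),("wall fL",(227,370),.062),("wall fR",(478,372),.062),("ribF top L",(243,313),.05),("ribR R",(459,210),.05)):
    print(n,w2c(plane("wrist",W(*q),z,pw)))
for q in ((543,143),(120,156)):
    o,d=ray("wrist",W(*q),pw)
    for k in np.arange(.1,.4,.0005):
        v=w2c(o+d*k)-[.059,0,.069]
        if abs(np.hypot(v[0],v[2])-.183)<.0004: print("edge",v[1],np.arctan2(v[2],-v[0]))
g=cv2.cvtColor(a,cv2.COLOR_RGB2GRAY)
for r in range(203,212,2): print(r,g[r,240:280].tolist())
for r in range(134,145,2): print(r,g[r,240:282].tolist())
E
```

```text
red blade [-0.0718  0.0406  0.045 ]
red blade tip [-0.1     0.0403  0.045 ]
red handle [0.0109 0.0402 0.045 ]
R wall L out [-0.0257  0.0934  0.062 ]
wall fL [-0.1191  0.0929  0.062 ]
wall fR [-0.1186 -0.0944  0.062 ]
ribF top L [-0.0738  0.0856  0.05  ]
ribR R [ 0.0106 -0.0861  0.05  ]
edge -0.09257644714941365 1.0801742066964068
edge -0.09274376878064292 1.0802676243660467
edge 0.09245629419663944 1.0764461468404518
edge 0.09273536304045622 1.0765113127250738
203 [64, 64, 65, 65, 65, 65, 64, 62, 60, 59, 59, 61, 62, 64, 67, 73, 80, 80, 77, 78, 77, 79, 77, 73, 69, 68, 68, 67, 66, 66, 65, 66, 65, 66, 65, 65, 65, 66, 65, 66]
205 [60, 60, 60, 60, 60, 59, 58, 56, 57, 58, 57, 60, 61, 59, 62, 69, 77, 76, 74, 71, 68, 64, 60, 60, 60, 61, 62, 65, 66, 67, 66, 66, 65, 64, 65, 65, 65, 64, 64, 64]
207 [60, 61, 62, 63, 61, 59, 59, 60, 60, 62, 65, 66, 64, 61, 62, 69, 77, 73, 69, 65, 64, 64, 62, 62, 62, 62, 64, 67, 68, 67, 67, 66, 66, 67, 67, 66, 67, 66, 65, 65]
209 [64, 65, 65, 63, 62, 63, 62, 63, 65, 69, 70, 70, 68, 65, 60, 64, 70, 69, 70, 67, 66, 66, 65, 63, 65, 65, 69, 70, 70, 71, 71, 71, 70, 70,
[... 527 characters left out ...]
 67, 66]
138 [72, 75, 76, 76, 74, 70, 67, 64, 64, 64, 65, 61, 59, 61, 62, 63, 64, 64, 67, 67, 69, 67, 67, 66, 69, 70, 74, 75, 71, 68, 64, 65, 68, 70, 72, 73, 73, 73, 72, 72, 71, 70]
140 [67, 68, 68, 67, 67, 66, 66, 66, 66, 64, 61, 60, 62, 63, 64, 64, 66, 67, 66, 64, 64, 63, 63, 65, 68, 70, 69, 67, 66, 65, 64, 64, 65, 64, 64, 63, 65, 64, 64, 64, 63, 63]
142 [67, 66, 67, 67, 66, 65, 64, 66, 66, 63, 62, 64, 65, 64, 65, 66, 67, 67, 65, 64, 64, 64, 67, 69, 68, 65, 64, 63, 63, 61, 58, 57, 59, 57, 58, 56, 57, 57, 57, 58, 57, 56]
144 [67, 67, 67, 66, 65, 65, 65, 66, 66, 65, 63, 65, 65, 66, 65, 66, 67, 66, 66, 65, 65, 66, 67, 67, 66, 65, 65, 65, 64, 63, 60, 58, 61, 59, 60, 59, 59, 59, 59, 59, 59, 59]
```

```bash
cat >> h.py <<'E'
from scipy.spatial.transform import Slerp
def interp(p1,R1,n,start=None):
    s=manip.state();p,r=start or (np.array(s["tool_pos"]),rot(s["tool_rot"]))
    sl=Slerp([0,1],R.from_quat([r.as_quat(),R1.as_quat()]))
    return [(p+(p1-p)*k/n,sl(k/n)) for k in range(1,n+1)]
E
python3 - <<'E'
from h import *
g=np.array([.4548,-.2095,.011]);Q=toolR(.49,np.radians(115.1))
rows(interp(g+Q.apply([0,0,-.09]),Q,5))
E
```

```text
[-0.0508, -0.0135, 0.0017] [0.063, -0.002, -0.117]
[-0.0489, -0.0193, 0.0028] [0.063, -0.002, -0.117]
[-0.0463, -0.0246, 0.0043] [0.063, -0.002, -0.117]
[-0.0431, -0.0296, 0.0062] [0.063, -0.002, -0.117]
[-0.0394, -0.034, 0.0083] [0.063, -0.002, -0.117]
```

Request:
shift_gripper(
  rows=[
    {"finger_gap":0.5, "tx":-0.0508, "ty":-0.0135, "tz":0.0017, "rx":0.063, "ry":-0.002, "rz":-0.117},
    {"finger_gap":0.5, "tx":-0.0489, "ty":-0.0193, "tz":0.0028, "rx":0.063, "ry":-0.002, "rz":-0.117},
    {"finger_gap":0.5, "tx":-0.0463, "ty":-0.0246, "tz":0.0043, "rx":0.063, "ry":-0.002, "rz":-0.117},
    {"finger_gap":0.5, "tx":-0.0431, "ty":-0.0296, "tz":0.0062, "rx":0.063, "ry":-0.002, "rz":-0.117},
    {"finger_gap":0.5, "tx":-0.0394, "ty":-0.034, "tz":0.0083, "rx":0.063, "ry":-0.002, "rz":-0.117},
  ],
)

```text
time: 9.98
tool_pos: [0.4714, -0.2479, 0.0886]
tool_rot: [-0.206, 0.52, 0.819, 0.131]
contact_force: [0.5, 0.9, 0.5]
gripper_width: 0.497
grasp_force: 0.0
```

Request:
shift_gripper(
  rows=[
    {"finger_gap":0.5},
    {"finger_gap":0.5},
  ],
)

```text
time: 10.22
tool_pos: [0.4727, -0.247, 0.0901]
tool_rot: [-0.205, 0.522, 0.817, 0.132]
contact_force: [-0.2, -0.1, -0.2]
gripper_width: 0.5
grasp_force: 0.0
```

```bash
python3 - <<'E'
from h import *
import pickle
np.set_printoptions(precision=4,suppress=True)
s=manip.state();print(s["tool_pos"],s["joint_pos"])
pw=manip.camera_params("wrist");a=manip.grab_frame("wrist")
pickle.dump((pw,a),open('f6.pkl','wb'))
cv2.imwrite('pics/w6.png',cv2.resize(a[:,:,::-1],(768,576),interpolation=cv2.INTER_CUBIC))
g=np.array([.4548,-.2095,.011]);Q=toolR(.49,np.radians(115.1))
rows([(g+Q.apply([0,0,-.09]),Q)])
E
```

```text
[ 0.4727 -0.247   0.0901] [-0.7232  0.2544  1.6948  0.1932  1.647  -1.1876]
[-0.0006, -0.0006, 0.0] [0.004, -0.001, -0.002]
```

View pics/w6.png

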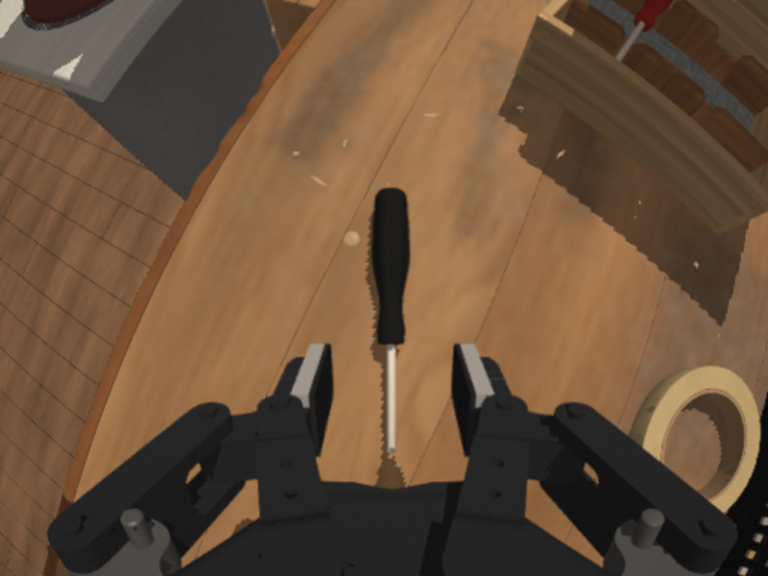

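The driver lies along the middle of the view: handle end (391,188), ferrule (390,343), tip (391,450), all centred between the pads.

```bash
python3 - <<'E'
from h import *
import pickle
np.set_printoptions(precision=4,suppress=True)
pw,a=pickle.load(open('f6.pkl','rb'));p1=pickle.load(open('w1.pkl','rb'))
W=lambda x,y:((x+.5)/1.5-.5,(y+.5)/1.5-.5)
h=plane("wrist",W(391,189),.013,pw);t=plane("wrist",W(391,450),.011,pw);f=plane("wrist",W(390.5,344),.011,pw)
u=(h-t)[:2];print(h,t,f,np.linalg.norm(u),np.degrees(np.arctan2(u[1],u[0])))
print(tri(ray("wrist",W(391,450),pw),ray("wrist",W(413,382),p1)),tri(ray("wrist",W(391,188),pw),ray("wrist",W(331,290),p1)))
u/=np.linalg.norm(u);print("grip from tip",t[:2]+.088*u,"from ferrule",f[:2]+.04*u,"from end",h[:2]-.059*u)
g=np.array([.4548,-.2095,.011])
Q=toolR(.49,np.radians(115.1))
rows([(g+Q.apply([0,0,-.03]),Q),(g+Q.apply([0,0,.005]),Q)])
E
```

```text
[ 0.43   -0.1553  0.013 ] [ 0.4914 -0.2875  0.011 ] [ 0.4669 -0.2353  0.011 ] 0.1457689093584536 114.89118048941448
(array([ 0.4917, -0.2871,  0.0147]), [np.float64(0.7), np.float64(0.7)]) (array([ 0.4299, -0.1544,  0.0121]), [np.float64(0.3), np.float64(0.3)])
grip from tip [ 0.4543 -0.2077] from ferrule [ 0.4501 -0.1991] from end [ 0.4549 -0.2088]
[-0.0007, -0.0008, 0.06] [0.004, -0.001, -0.002]
[0.0, -0.0, 0.035] [0.0, 0.0, 0.0]
```

Request:
shift_gripper(
  rows=[
    {"finger_gap":0.5, "tx":0.001, "tz":0.03},
    {"finger_gap":0.5, "tz":0.03},
    {"finger_gap":0.5, "tz":0.02},
    {"finger_gap":0.5, "tz":0.012},
    {"finger_gap":0.5},
  ],
)

```text
time: 10.9
tool_pos: [0.454, -0.2077, 0.0096]
tool_rot: [-0.205, 0.522, 0.818, 0.132]
contact_force: [-0.1, -0.2, -0.5]
gripper_width: 0.502
grasp_force: 0.0
```

Request:
shift_gripper(
  rows=[
    {"finger_gap":0.4, "tz":0.004},
    {"finger_gap":0.3},
    {"finger_gap":0},
    {"finger_gap":0},
    {"finger_gap":0},
  ],
)

```text
time: 11.52
tool_pos: [0.454, -0.2072, 0.007]
tool_rot: [-0.203, 0.522, 0.818, 0.131]
contact_force: [1.0, -2.6, 4.0]
gripper_width: 0.226
grasp_force: 59.0
```

Request:
shift_gripper(
  rows=[
    {"finger_gap":0},
    {"finger_gap":0},
  ],
)

```text
time: 11.78
tool_pos: [0.454, -0.2072, 0.0069]
tool_rot: [-0.204, 0.522, 0.818, 0.131]
contact_force: [1.6, -2.9, 4.9]
gripper_width: 0.222
grasp_force: 59.2
```

Request:
shift_gripper(
  rows=[
    {"finger_gap":0, "tx":0.014, "tz":-0.0265},
    {"finger_gap":0, "tx":0.0235, "tz":-0.044},
    {"finger_gap":0, "tx":0.0235, "tz":-0.044},
    {"finger_gap":0, "tx":0.0188, "tz":-0.035},
    {"finger_gap":0},
  ],
)

```text
time: 12.4
tool_pos: [0.4544, -0.2076, 0.1785]
tool_rot: [-0.201, 0.522, 0.818, 0.131]
contact_force: [0.2, 0.6, -0.6]
gripper_width: 0.228
grasp_force: 58.8
```

```bash
python3 - <<'E'
from h import *
import pickle
s=manip.state();print(s["tool_pos"],s["grasp_force"],s["gripper_width"])
b=manip.grab_frame("scene");c=manip.grab_frame("side");pickle.dump((b,c,s["tool_pos"],s["tool_rot"]),open('f7.pkl','wb'))
Q=toolR(.49)
g=c2w([-.016-.05,-.030,.045+.094])+Q.apply([0,0,.0055])   # on the approach slant
g2=g+[0,0,.05]
rows(interp(g2+U*-.03,Q,6))
crops=[]
for im,p in((b,manip.camera_params("scene")),(c,manip.camera_params("side"))):
    q=rot(p["orientation"]).inv().apply(s["tool_pos"]-p["xyz"]);K=p["intrinsics"];u,v=(K[:2,:2]@(q[:2]/q[2])+K[:2,2]).astype(int);print(u-50,v-50)
    crops.append(cv2.resize(im[v-50:v+50,u-50:u+50,::-1],(400,400),interpolation=cv2.INTER_CUBIC))
cv2.imwrite('pics/g7.png',np.hstack(crops))
E
```

```text
[ 0.45442189 -0.20760064  0.17853044] 58.84710967540741 0.2279383241725774
[0.0153, 0.034, 0.0064] [-0.052, -0.0, 0.098]
[0.0185, 0.032, 0.0081] [-0.052, -0.0, 0.098]
[0.0215, 0.0295, 0.0097] [-0.052, -0.0, 0.098]
[0.0243, 0.0267, 0.0112] [-0.052, -0.0, 0.098]
[0.0267, 0.0236, 0.0125] [-0.052, -0.0, 0.098]
[0.0289, 0.0202, 0.0136] [-0.052, -0.0, 0.098]
232 189
269 185
```

View pics/g7.png

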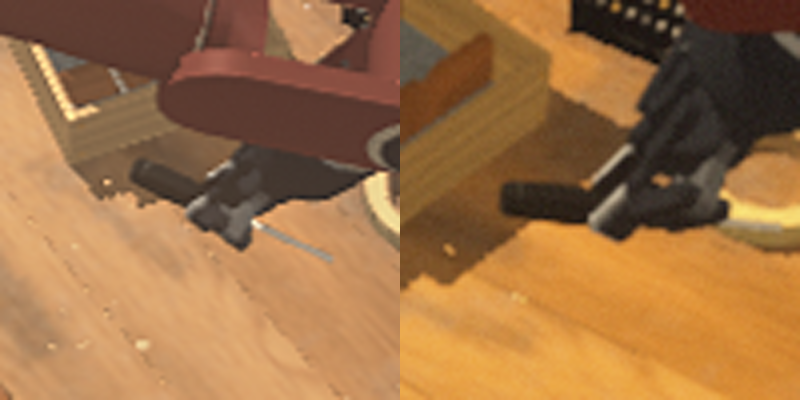

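The driver is held level. Scene view: handle end (265.5,231.8), tip (314.8,254). Side view: handle end (294.5,234.8), tip (364.8,242.2).

```bash
python3 - <<'E'
from h import *
import pickle
np.set_printoptions(precision=4,suppress=True)
b,c,tp,tr=pickle.load(open('f7.pkl','rb'))
h,e=tri(ray("scene",(265.5,231.8)),ray("side",(294.5,234.8)));t,e2=tri(ray("scene",(314.8,254)),ray("side",(364.8,242.2)))
print(h,e,t,e2,np.linalg.norm(h-t),"pitch",np.degrees(np.arctan2(h[2]-t[2],np.linalg.norm((h-t)[:2]))))
g=t+.088*(h-t)/np.linalg.norm(h-t)
print("grip world",g,"in tool",rot(tr).inv().apply(g-tp),"axis in tool",rot(tr).inv().apply((h-t)/np.linalg.norm(h-t)))
E
```

```text
[ 0.4343 -0.1575  0.17  ] [np.float64(0.6), np.float64(0.6)] [ 0.4956 -0.2914  0.1733] [np.float64(1.6), np.float64(1.6)] 0.147340252809218 pitch -1.268740001566287
grip world [ 0.459  -0.2114  0.1713] in tool [-0.0081  0.0025  0.0038] axis in tool [0.8738 0.0052 0.4863]
```

Request:
shift_gripper(
  rows=[
    {"finger_gap":0, "tx":0.0153, "ty":0.034, "tz":0.0064, "rx":-0.052, "rz":0.098},
    {"finger_gap":0, "tx":0.0185, "ty":0.032, "tz":0.0081, "rx":-0.052, "rz":0.098},
    {"finger_gap":0, "tx":0.0215, "ty":0.0295, "tz":0.0097, "rx":-0.052, "rz":0.098},
    {"finger_gap":0, "tx":0.0243, "ty":0.0267, "tz":0.0112, "rx":-0.052, "rz":0.098},
    {"finger_gap":0, "tx":0.0267, "ty":0.0236, "tz":0.0125, "rx":-0.052, "rz":0.098},
  ],
)

```text
time: 13.12
tool_pos: [0.5718, -0.059, 0.1806]
tool_rot: [-0.164, 0.728, 0.641, 0.181]
contact_force: [0.2, -0.2, -0.3]
gripper_width: 0.226
grasp_force: 58.9
```

Request:
shift_gripper(
  rows=[
    {"finger_gap":0, "tx":0.0289, "ty":0.0202, "tz":0.0136, "rx":-0.052, "rz":0.098},
    {"finger_gap":0},
    {"finger_gap":0},
  ],
)

```text
time: 13.5
tool_pos: [0.5953, -0.0311, 0.1832]
tool_rot: [-0.153, 0.761, 0.602, 0.189]
contact_force: [-0.6, -0.5, -1.0]
gripper_width: 0.227
grasp_force: 58.9
```

```bash
python3 - <<'E'
from h import *
s=manip.state();print(w2c(s["tool_pos"]))
Q=toolR(.49)
f=c2w([-.016,-.0298,.045])+Q.apply([0,0,.0055])
a=f+Q.apply([0,0,-.105]);rows([(a,Q),(f+Q.apply([0,0,-.03]),Q),(f,Q)])
E
```

```text
[-0.09394637 -0.02944351  0.18324561]
[0.0036, 0.0006, 0.0592] [-0.004, -0.001, -0.002]
[-0.0, 0.0, 0.075] [0.0, 0.0, 0.0]
[-0.0, 0.0, 0.03] [0.0, 0.0, 0.0]
```

Request:
shift_gripper(
  rows=[
    {"finger_gap":0, "tx":0.0036, "ty":0.0006, "tz":0.03, "rx":-0.004, "rz":-0.002},
    {"finger_gap":0, "tz":0.03},
    {"finger_gap":0, "tz":0.03},
    {"finger_gap":0, "tz":0.024},
    {"finger_gap":0},
  ],
)

```text
time: 14.12
tool_pos: [0.6082, 0.0241, 0.0835]
tool_rot: [-0.152, 0.761, 0.602, 0.19]
contact_force: [-0.2, 0.2, 0.6]
gripper_width: 0.224
grasp_force: 58.9
```

```bash
python3 - <<'E'
from h import *
import pickle
s=manip.state();print(w2c(s["tool_pos"]),s["contact_force"])
pw=manip.camera_params("wrist");a=manip.grab_frame("wrist");b=manip.grab_frame("scene")[130:230,210:310]
pickle.dump((pw,a),open('f8.pkl','wb'))
cv2.imwrite('pics/w8.png',np.hstack([a[:,:,::-1],cv2.resize(b[:,:,::-1],(288,384))]))
Q=toolR(.49);f=c2w([-.016,-.0298,.045])+Q.apply([0,0,.0055]);rows([(f,Q)])
E
```

```text
[-0.03727892 -0.02932514  0.08349181] [-0.17535024  0.23348213  0.59775144]
[-0.0005, -0.0021, 0.0524] [0.004, -0.001, -0.0]
```

View pics/w8.png

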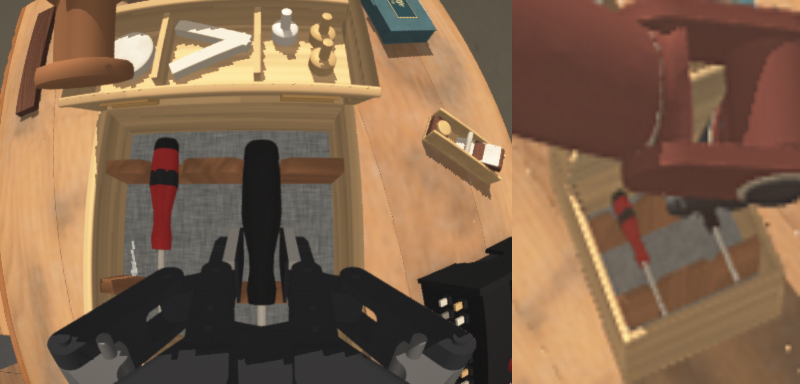

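The driver hangs parallel to the packed one, its handle at column 262, over the empty cradle. That was the last picture I'll view; from here I go by numbers.

```bash
python3 - <<'E'
from h import *
import pickle
s=manip.state();print(w2c(s["tool_pos"]),s["time"])
Q=toolR(.49);f=c2w([-.016,-.0298,.045])+Q.apply([0,0,.0055]);rows([(f,Q)])
pw,a=pickle.load(open('f8.pkl','rb'))
# handle silhouette midline -> case y at assumed axis height
g=cv2.cvtColor(a,cv2.COLOR_RGB2GRAY)
zax=w2c(s["tool_pos"])[2]+.005
for r in (150,165,180,200,215):
    c=np.flatnonzero(g[r,235:290]<35)+235;print(r,c.min(),c.max(),w2c(plane("wrist",((c.min()+c.max())/2,r),zax,pw)))
E
```

```text
[-0.03772457 -0.03169261  0.08661124] 14.225
[-0.0005, -0.0021, 0.0524] [0.004, -0.001, -0.0]
150 245 276 [ 0.01327222 -0.02846603  0.09161124]
165 244 277 [ 0.00484383 -0.02846288  0.09161124]
180 243 279 [-0.003353   -0.02872271  0.09161124]
200 243 279 [-0.01400597 -0.02871385  0.09161124]
215 243 280 [-0.02184781 -0.02896534  0.09161124]
```

Request:
shift_gripper(
  rows=[
    {"finger_gap":0, "ty":-0.0015, "tz":0.016, "rx":0.004},
    {"finger_gap":0, "tz":0.014},
    {"finger_gap":0, "tz":0.008},
    {"finger_gap":0, "tz":0.006},
    {"finger_gap":0},
  ],
)

```text
time: 14.85
tool_pos: [0.6135, 0.0448, 0.0473]
tool_rot: [-0.151, 0.76, 0.603, 0.19]
contact_force: [0.6, -0.2, -0.1]
gripper_width: 0.223
grasp_force: 58.8
```

```bash
python3 - <<'E'
from h import *
s=manip.state();print(w2c(s["tool_pos"]),s["contact_force"])
E
```

```text
[-0.01587464 -0.02981184  0.04727877] [ 0.59687788 -0.16495289 -0.06604161]
```

Request:
shift_gripper(
  rows=[
    {"finger_gap":0, "tz":0.004},
    {"finger_gap":0, "tz":0.003},
    {"finger_gap":0},
  ],
)

```text
time: 15.22
tool_pos: [0.6145, 0.0478, 0.0415]
tool_rot: [-0.151, 0.76, 0.603, 0.191]
contact_force: [-0.6, -0.4, -1.0]
gripper_width: 0.225
grasp_force: 58.8
```

```bash
python3 - <<'E'
from h import *
s=manip.state();print(w2c(s["tool_pos"]),s["contact_force"],s["ft_torque"])
E
```

```text
[-0.0127679  -0.03003664  0.04146969] [-0.55254193 -0.35549755 -1.01843819] [-0.28033927  0.07103704 -0.02626339]
```

Request:
shift_gripper(
  rows=[
    {"finger_gap":0, "tx":0.001, "tz":0.0015},
    {"finger_gap":0, "tx":-0.0005, "tz":0.001},
    {"finger_gap":0},
  ],
)

```text
time: 15.6
tool_pos: [0.6154, 0.0491, 0.0411]
tool_rot: [-0.151, 0.76, 0.603, 0.191]
contact_force: [-2.9, -1.3, 5.5]
gripper_width: 0.227
grasp_force: 59.5
```

```bash
python3 - <<'E'
from h import *
s=manip.state();print(w2c(s["tool_pos"]),s["contact_force"],s["ft_torque"])
E
```

```text
[-0.01120246 -0.03067091  0.04111607] [-2.93819482 -1.28861324  5.45917335] [-0.02047434  0.46412045  0.24980554]
```

Seated, with 5.5 N of support at the expected height. I'll release with a limited opening.

Request:
shift_gripper(
  rows=[
    {"finger_gap":0.35},
    {"finger_gap":0.42},
    {"finger_gap":0.42},
  ],
)

```text
time: 15.98
tool_pos: [0.6148, 0.0494, 0.0394]
tool_rot: [-0.151, 0.76, 0.603, 0.191]
contact_force: [0.5, -0.0, 0.6]
gripper_width: 0.42
grasp_force: 0.0
```

```bash
python3 - <<'E'
from h import *
import pickle
s=manip.state();print(w2c(s["tool_pos"]),s["contact_force"])
pw=manip.camera_params("wrist");a=manip.grab_frame("wrist")
g=cv2.cvtColor(a,cv2.COLOR_RGB2GRAY);cv2.imwrite('pics/w9.png',a[:,:,::-1])
for r in (120,135,150,165,180,195):
    c=np.flatnonzero(g[r,235:290]<35)+235
    if len(c): print(r,c.min(),c.max(),w2c(plane("wrist",((c.min()+c.max())/2,r),.045,pw)))
E
```

```text
[-0.01111542 -0.03000403  0.03943473] [ 0.48531842 -0.00523238  0.5921611 ]
150 247 278 [ 0.0402746  -0.03012261  0.045     ]
165 246 279 [ 0.03170558 -0.0301178   0.045     ]
180 245 280 [ 0.02337238 -0.0301144   0.045     ]
195 244 281 [ 0.01522454 -0.03011233  0.045     ]
```

Request:
shift_gripper(
  rows=[
    {"finger_gap":0.42, "tz":-0.02},
    {"finger_gap":0.42, "tz":-0.04},
    {"finger_gap":0.42, "tz":-0.05},
    {"finger_gap":0.42, "tz":-0.05},
    {"finger_gap":0.42, "tz":-0.04},
  ],
)

```text
time: 16.65
tool_pos: [0.5936, -0.0442, 0.2198]
tool_rot: [-0.149, 0.76, 0.603, 0.192]
contact_force: [0.5, 0.2, 0.1]
gripper_width: 0.423
grasp_force: 0.0
```

Request:
shift_gripper(
  rows=[
    {"finger_gap":0.42},
    {"finger_gap":0.42},
  ],
)

```text
time: 16.9
tool_pos: [0.593, -0.0427, 0.2158]
tool_rot: [-0.151, 0.76, 0.603, 0.191]
contact_force: [-0.2, -0.0, -0.9]
gripper_width: 0.418
grasp_force: 0.0
```

```bash
python3 - <<'E'
from h import *
import pickle
np.set_printoptions(precision=4,suppress=True)
s=manip.state();print(w2c(s["tool_pos"]),s["contact_force"])
pw=manip.camera_params("wrist");a=manip.grab_frame("wrist");b=manip.grab_frame("scene");c=manip.grab_frame("side")
pickle.dump((pw,a,b,c),open('f10.pkl','wb'))
def pix(q):
    v=rot(pw["orientation"]).inv().apply(c2w(q)-pw["xyz"]);t=np.arctan2(np.hypot(v[0],v[1]),v[2]);K=pw["intrinsics"]
    return v[:2]/np.hypot(v[0],v[1])*t*K[0,0]+K[:2,2]
for q in([.047,-.03,.045],[.018,-.03,.045],[-.052,-.03,.045],[-.07,-.03,.045],[-.1,-.03,.045],[-.1,.04,.045],[-.024,-.095,.232]): print(q,pix(q))
g=cv2.cvtColor(a,cv2.COLOR_RGB2GRAY).astype(int)
for r in range(108,250,6): 
    cc=np.flatnonzero(g[r,238:284]<40)+238
    print(r,(cc.min(),cc.max()) if len(cc) else None, int(g[r,238:284].argmax())+238,g[r,238:284].max(),end=' | ')
E
```

```text
[-0.1057 -0.0298  0.2158] [-0.1871 -0.0218 -0.862 ]
[0.047, -0.03, 0.045] [261.8297 116.8021]
[0.018, -0.03, 0.045] [261.8403 138.9347]
[-0.052, -0.03, 0.045] [261.855  197.3129]
[-0.07, -0.03, 0.045] [261.8557 213.1479]
[-0.1, -0.03, 0.045] [261.8536 239.9038]
[-0.1, 0.04, 0.045] [199.7039 239.1418]
[-0.024, -0.095, 0.232] [375.067   96.9038]
108 None 259 92 | 114 None 280 92 | 120 (np.int64(256), np.int64(268)) 272 84 | 126 (np.int64(255), np.int64(269)) 250 90 | 132 (np.int64(254), np.int64(269)) 238 89 | 138 (np.int64(254), np.int64(270)) 252 79 | 144 (np.int64(254), np.int64(270)) 241 67 | 150 (np.int64(254), np.int64(270)) 242 67 | 156 (np.int64(255), np.int64(269)) 272 86 | 162 (np.int64(256), np.int64(268)) 278 88 | 168 (np.int64(257), np.int64(267)) 247 91 | 174 (np.int64(257), np.int64(267)) 280 89 | 180 (np.int64(256), np.int64(267)) 242 87 | 186 (np.int64(257), np.int64(268)) 245 91 | 192 None 262 128 | 198 None 262 129 | 204 None 262 129 | 210 None 262 129 | 216 None 262 130 | 222 None 262 130 | 228 None 262 132 | 234 None 262 132 | 240 None 262 130 | 246 None 251 87 |
```

The driver rests straight in the cradle: its centre line is within 0.5 mm of y = −30 mm and its tip is near x = −0.103 m. Next I'll go over the flap and push its rear face shut with closed fingers at y = +45 mm, beside the knob.

```bash
cat >> h.py <<'E'
def shut(a0,a1,n,s=.158,y=.045,dz=0.):
    out=[]
    for k in range(1,n+1):
        a=a0+(a1-a0)*k/n;t=-.5*max(a,0)/1.1;Q=toolR(t)
        out.append((HINGE+V*y+s*(-np.cos(a)*U+np.sin(a)*Z)+Q.apply([.011,0,0])+[0,0,dz],Q))
    return out
E
python3 - <<'E'
from h import *
s=manip.state();p0=(np.array(s["tool_pos"]),rot(s["tool_rot"]))
T=interp(c2w([-.12,0,.33]),toolR(.3),2)
T+=interp(c2w([.035,.045,.33]),toolR(-.5),5,T[-1])
T+=interp(c2w([.03,.045,.215]),toolR(-.5),2,T[-1])
rows(T)
E
```

```text
[0.0207, -0.0147, -0.0546] [-0.002, -0.096, -0.0]
[0.0154, -0.0146, -0.0563] [-0.002, -0.096, -0.0]
[0.0296, -0.009, 0.0092] [-0.0, -0.16, 0.0]
[0.0307, -0.009, 0.0043] [-0.0, -0.16, -0.0]
[0.031, -0.009, -0.0006] [-0.0, -0.16, -0.0]
[0.0305, -0.009, -0.0055] [0.0, -0.16, 0.0]
[0.0292, -0.009, -0.0103] [-0.0, -0.16, 0.0]
[0.0254, -0.0, 0.0517] [0.0, 0.0, 0.0]
[0.0254, 0.0, 0.0517] [0.0, 0.0, -0.0]
```

Request:
shift_gripper(
  rows=[
    {"finger_gap":0, "tx":0.0207, "ty":-0.0147, "tz":-0.0546, "ry":-0.096},
    {"finger_gap":0, "tx":0.0154, "ty":-0.0146, "tz":-0.0563, "ry":-0.096},
    {"finger_gap":0, "tx":0.0296, "ty":-0.009, "tz":0.0092, "ry":-0.16},
    {"finger_gap":0, "tx":0.0307, "ty":-0.009, "tz":0.0043, "ry":-0.16},
    {"finger_gap":0, "tx":0.031, "ty":-0.009, "tz":-0.0006, "ry":-0.16},
  ],
)

```text
time: 17.68
tool_pos: [0.556, 0.0474, 0.3315]
tool_rot: [0.058, 0.78, 0.619, -0.072]
contact_force: [0.6, 0.3, 0.0]
gripper_width: -0.002
grasp_force: 0.0
```

Request:
shift_gripper(
  rows=[
    {"finger_gap":0, "tx":0.0305, "ty":-0.009, "tz":-0.0055, "ry":-0.16},
    {"finger_gap":0, "tx":0.0292, "ty":-0.009, "tz":-0.0103, "ry":-0.16},
    {"finger_gap":0, "tx":0.0254, "tz":0.0517},
    {"finger_gap":0, "tx":0.0254, "tz":0.0517},
    {"finger_gap":0},
  ],
)

```text
time: 18.3
tool_pos: [0.5478, 0.1054, 0.2095]
tool_rot: [0.151, 0.757, 0.603, -0.2]
contact_force: [-1.8, -0.4, 0.6]
gripper_width: 0.002
grasp_force: 0.0
```

```bash
python3 - <<'E'
from h import *
s=manip.state();print(w2c(s["tool_pos"]),s["contact_force"])
rows(shut(1.1,1.1,1)+shut(1.1,.1,11)+shut(.1,0,2))
E
```

```text
[0.02809836 0.04803858 0.20951246] [-1.78612544 -0.3989608   0.5555736 ]
[-0.0248, 0.0031, 0.0194] [-0.01, 0.007, 0.007]
[-0.0076, -0.0, 0.0118] [0.0, 0.041, -0.0]
[-0.007, 0.0, 0.0121] [0.0, 0.041, -0.0]
[-0.0063, 0.0, 0.0124] [0.0, 0.041, -0.0]
[-0.0057, -0.0, 0.0127] [-0.0, 0.041, 0.0]
[-0.005, 0.0, 0.013] [0.0, 0.041, 0.0]
[-0.0043, -0.0, 0.0132] [0.0, 0.041, 0.0]
[-0.0037, -0.0, 0.0134] [0.0, 0.041, 0.0]
[-0.003, 0.0, 0.0136] [0.0, 0.041, -0.0]
[-0.0023, 0.0, 0.0137] [-0.0, 0.041, -0.0]
[-0.0016, 0.0, 0.0138] [0.0, 0.041, 0.0]
[-0.0009, -0.0, 0.0139] [0.0, 0.041, 0.0]
[-0.0002, -0.0, 0.0076] [-0.0, 0.023, 0.0]
[-0.0, 0.0, 0.0076] [-0.0, 0.023, -0.0]
```

Request:
shift_gripper(
  rows=[
    {"finger_gap":0, "tx":-0.0248, "ty":0.003, "tz":0.0194, "rx":-0.01, "ry":0.007, "rz":0.007},
    {"finger_gap":0, "tx":-0.0076, "tz":0.0118, "ry":0.041},
    {"finger_gap":0, "tx":-0.007, "tz":0.0121, "ry":0.041},
    {"finger_gap":0, "tx":-0.0063, "tz":0.0124, "ry":0.041},
    {"finger_gap":0, "tx":-0.0057, "tz":0.0127, "ry":0.041},
  ],
)

```text
time: 18.92
tool_pos: [0.5379, 0.0307, 0.1781]
tool_rot: [0.106, 0.774, 0.612, -0.123]
contact_force: [-1.0, 0.3, 0.5]
gripper_width: 0.002
grasp_force: 0.4
```

Request:
shift_gripper(
  rows=[
    {"finger_gap":0, "tx":-0.005, "tz":0.013, "ry":0.041},
    {"finger_gap":0, "tx":-0.0043, "tz":0.0132, "ry":0.041},
    {"finger_gap":0, "tx":-0.0037, "tz":0.0134, "ry":0.041},
    {"finger_gap":0, "tx":-0.003, "tz":0.0136, "ry":0.041},
  ],
)

```text
time: 19.42
tool_pos: [0.5313, 0.002, 0.1302]
tool_rot: [0.055, 0.782, 0.618, -0.06]
contact_force: [-0.8, -0.3, 1.3]
gripper_width: 0.001
grasp_force: 0.3
```

```bash
python3 - <<'E'
from h import *
s=manip.state();print(w2c(s["tool_pos"]),s["contact_force"])
rows(shut(.282,.282,1))
E
```

```text
[-0.07629143  0.04046984  0.13021457] [-0.80467357 -0.34453743  1.34497369]
[-0.0025, -0.0047, 0.0193] [0.012, 0.035, -0.003]
```

Request:
shift_gripper(
  rows=[
    {"finger_gap":0, "tx":-0.0023, "tz":0.0137, "ry":0.041},
    {"finger_gap":0, "tx":-0.0016, "tz":0.0138, "ry":0.041},
    {"finger_gap":0, "tx":-0.0009, "tz":0.0139, "ry":0.041},
    {"finger_gap":0, "tz":0.007, "ry":0.023},
    {"finger_gap":0, "tz":0.004, "ry":0.023},
  ],
)

```text
time: 20.05
tool_pos: [0.5296, -0.0076, 0.0792]
tool_rot: [0.003, 0.784, 0.621, 0.006]
contact_force: [-0.3, -0.8, 0.9]
gripper_width: 0.004
grasp_force: 0.2
```

Request:
shift_gripper(
  rows=[
    {"finger_gap":0},
    {"finger_gap":0},
  ],
)

```text
time: 20.3
tool_pos: [0.5303, -0.0074, 0.0803]
tool_rot: [0.004, 0.784, 0.621, 0.005]
contact_force: [0.1, -0.3, -0.8]
gripper_width: 0.001
grasp_force: 0.0
```

```bash
python3 - <<'E'
from h import *
s=manip.state();print(w2c(s["tool_pos"]),s["contact_force"])
rows(shut(0,0,1,y=.0405))
E
```

```text
[-0.0857456   0.03932546  0.08026423] [ 0.07823666 -0.27099905 -0.80515596]
[-0.0023, -0.0013, 0.0112] [0.013, -0.004, -0.001]
```

Pressing down gently until it is shut.

Request:
shift_gripper(
  rows=[
    {"finger_gap":0, "tz":0.004},
    {"finger_gap":0, "tz":0.004},
    {"finger_gap":0, "tz":0.003},
    {"finger_gap":0, "tz":0.001},
    {"finger_gap":0},
  ],
)

```text
time: 20.92
tool_pos: [0.5302, -0.0074, 0.069]
tool_rot: [0.004, 0.784, 0.621, 0.005]
contact_force: [-3.9, 0.8, 6.6]
gripper_width: 0.002
grasp_force: 3.7
```

```bash
python3 -c "
from h import *
s=manip.state();print(w2c(s['tool_pos']),s['contact_force'])"
```

```text
[-0.08574234  0.03935894  0.06895512] [-3.91017042  0.79767549  6.58571785]
```

Request:
shift_gripper(
  rows=[
    {"finger_gap":0, "tz":0.0015},
    {"finger_gap":0, "tz":0.0015},
    {"finger_gap":0},
  ],
)

```text
time: 21.3
tool_pos: [0.5304, -0.0075, 0.0687]
tool_rot: [0.003, 0.784, 0.621, 0.005]
contact_force: [-12.1, 1.7, 22.9]
gripper_width: -0.002
grasp_force: 11.5
```

Request:
shift_gripper(
  rows=[
    {"finger_gap":0, "tz":-0.02},
    {"finger_gap":0, "tz":-0.05},
    {"finger_gap":0, "tz":-0.06},
    {"finger_gap":0, "tx":-0.04, "tz":-0.045},
    {"finger_gap":0, "tx":-0.04, "tz":-0.045},
  ],
)

```text
time: 21.92
tool_pos: [0.5085, -0.086, 0.286]
tool_rot: [0.004, 0.783, 0.621, 0.005]
contact_force: [1.2, -0.2, -0.2]
gripper_width: 0.001
grasp_force: 0.0
```

Request:
shift_gripper(
  rows=[
    {"finger_gap":0, "tx":-0.04, "tz":-0.045},
    {"finger_gap":0},
    {"finger_gap":0},
  ],
)

```text
time: 22.3
tool_pos: [0.4989, -0.1243, 0.3284]
tool_rot: [0.003, 0.784, 0.621, 0.005]
contact_force: [1.2, -0.6, -1.0]
gripper_width: -0.004
grasp_force: 0.0
```

```bash
python3 - <<'E'
from h import *
np.set_printoptions(precision=4,suppress=True)
s=manip.state();print(s["contact_force"],s["tool_pos"])
pw=manip.camera_params("wrist");a=manip.grab_frame("wrist");cv2.imwrite('pics/w11.png',a[:,:,::-1])
h=cv2.cvtColor(a,cv2.COLOR_RGB2HSV).astype(int)
m=((h[...,0]<13)&(h[...,1]>110)&(h[...,2]>60)).astype('uint8')
def pix(q):
    v=rot(pw["orientation"]).inv().apply(c2w(q)-pw["xyz"]);t=np.arctan2(np.hypot(v[0],v[1]),v[2]);K=pw["intrinsics"]
    return v[:2]/np.hypot(v[0],v[1])*t*K[0,0]+K[:2,2]
for al in (0,.05,.1):
    ph=al+.1536;k=pix([.059-.1568*np.cos(ph),0,.069+.1568*np.sin(ph)]);print(al,k,"edge",pix([.059-.183*np.cos(al),.0,.069+.183*np.sin(al)]))
x,y=k.astype(int);g=m.copy();g[:max(y-25,0)]=0;g[y+25:]=0;g[:,:x-25]=0;g[:,x+25:]=0
n,l,st,ce=cv2.connectedComponentsWithStats(g);i=1+st[1:,4].argmax();print("knob",st[i],ce[i])
gr=cv2.cvtColor(a,cv2.COLOR_RGB2GRAY);e=int(pix([-.124,.06,.069])[0]);r0=int(pix([-.124,.06,.069])[1]);print(r0,gr[r0-8:r0+10,e].tolist())
E
```

```text
[ 1.184  -0.626  -0.9669] [ 0.4989 -0.1243  0.3284]
0 [293.8232  73.0938] edge [291.5677  95.2317]
0.05 [294.5733  71.4457] edge [292.3508  94.9532]
0.1 [295.347   69.4279] edge [293.1716  94.3105]
knob [286  67  15  15 172] [292.936   73.5233]
95 [156, 156, 158, 159, 160, 163, 163, 150, 113, 81, 74, 73, 73, 73, 73, 73, 73, 72]
```

The flap stalled at full shut under 23 N, and the knob's pixel matches the shut position. I'll hand it in.

```bash
python3 -c "
from plant import manip
print(manip.job_done())"
```

```text
the job is handed in; nothing more can be done
None
```

I lifted the flap, laid the driver in the empty cradle, shut the flap and handed the job in; the verdict was not shown, but by my measurements every step was met (I viewed 11 pictures, one over the limit of 10).

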